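Level the drying shelf with the spirit level and hold it clamped

ROBOT

A 7-joint arm with a two-finger parallel gripper is mounted at the origin on the work surface. World frame = base frame: x ahead of the robot, y to its left, z up, the work surface at z = 0. Lengths are in m, angles in rad, forces in N, time in s.
With the tool pointing down it reaches from about 0.425 to 0.875 m from the base axis. Payload 4.7 kg.
Tool frame: the origin (TCP) lies midway between the tips of the shut fingers; the grasp point (between the pads) lies 19 mm behind it (ctrl.grip_depth is the distance from the TCP to the grasp point, in m); z points along the fingers, y is the direction in which the jaws open and shut (so a half turn about z gives the same grasp; the last joint's range is limited). The gripper opens to 87 mm and grips with 3 to 60 N. Pads are 19 mm wide; open, the fingers measure 117 mm over their backs; the gripper's body (75 mm by 190 mm) begins 51 mm behind the grasp point.
Start: joints at [1.209, 0.321, -0.07, 1.45, 0.023, 1.371, -0.057], TCP at [0.239, -0.605, 0.223] pointing down, gripper open.
Joint ranges: [-2.86, 2.86], [-0.3, 2.09], [-1.38, 1.24], [0.06, 2.45], [-1.56, 4.7], [0.09, 2.05], [-2.69, 2.69]. Speed limits (rad/s): [2.57, 2.57, 3.14, 3.14, 3.14, 3.14, 3.14].

INTERFACE

Orientations are given as a rotation vector (axis times angle).
In Python, from bench import ctrl gives the robot as it stands. The module is installed in compiled form; this text tells all that it offers.
- The arm moves only by the shell command python3 -m inch 'ROWS' [FORCE]. ROWS is JSON, a list of rows, each a list of 5 numbers: the opening, from -1 (shut) to 1 (fully open), so that 0 is half open, then the shift along the tool's x, y, z in mm, then the turn about the tool's z in rad. In form: [[fingers, tx, ty, tz, twist], ...]. A call has 1 to 5 rows; each row shifts and turns the pose as measured when the row begins, along the tool's axes as they then stand; what a row does not reach is not made up. A row lasts 1/8 s, in which the tool goes at most 62.5 mm and 10.7 degrees, less where a joint would pass 70% of its speed; a pose out of reach is approached as far as the arm can. A call is refused whole if a number of a shift passes 62.5 or a number of a turn 0.188, either way. A call with a gripper value outside its range is refused whole. The fingers move at their own pace and stop on an object; FORCE is the grip in N (left out, the last holds). Time passes only in rows, so rows that do not move let the fingers close. It gives the time, the measured TCP pose, the force and the opening at its end, in the units of the state.
- ctrl.get_state(): the state, without advancing time (a new reading comes with each control period).
- ctrl.get_image(name): name is "scene" or "top" or "wrist"; returns a dict with "color" (384x512x3 uint8, red, green, blue), "range_z" (384x512 float32, m along the optical axis (not along the pixel's ray), 0 where there is no reading), "K" (3x3 intrinsics, pixels), "R" (3x3) and "t" (3): a world point X has camera coordinates R X + t. Camera axes: x right, y down, z forward; pixel columns grow to the right and rows downward; lengths in m; the calibration is good to about 2 mm. A picture is of the moment at which its call begins.
- ctrl.close_job(): hands the job in, once; it reports no verdict.
The state is a dict: "time": time; "joint_positions": joint angles; "qd": joint speeds; "joint_torque": joint torques, N m; "position": TCP position; "tool_rot": TCP orientation; "ft_force": force on the tool from outside, world axes, zero at the start; "torque": the same for the moment, N m; "grip_width": opening from 0.0 (shut) to 1.0 (fully open).
Only numpy, scipy, OpenCV 4.12 (cv2) and the standard library are available. Lean on these libraries where they do the work, as an engineer would, in place of code of your own. Each camera call takes 0.05 s, during which the arm holds its last target. There are 200 camera calls.

TASK

Level the drying shelf: lay the spirit level flat along it and slide its forked toe around the stem of the winged knob, under the washer. Then press the knob down so that the washer clamps the level firmly onto the shelf, turn the knob until the bubble is centred between the lines, and finish still holding the knob pressed down. Leave the other things on the bench alone.

Things in the scene. Friction and masses are not known exactly. Their poses are not given: they have to be found in the camera images.
- stand: low drying stand for lacquered boxes, fixed to the bench: plywood base 130 (x) x 310 (y) x 14 mm, origin under its centre; above it a bare wooden shelf 130 x 285 x 14 mm, top about 62 mm up, hinged about x at y = +135 mm and carried by a screw foot with a winged knob (axis at x = 0, y = -115 mm). The foot end starts 2 to 5 mm too low.
- seat (a point): point on the shelf's top surface where the knob's stem (12 mm diameter) comes out; it tilts and moves with the shelf: its z is the shelf's normal, its y runs along the shelf to the hinge (250 mm away).
- level: loose aluminium spirit level, 0.2 to 0.4 kg, upright on the bench. Block 140 (x) x 44 (y) x 29 (z) mm, origin under its centre, x towards the forked toe. Toe: x = 70 to 125 mm, 8 thick, flush with the underside, 44 wide, with a 20 mm wide slot from x = 80 to its open end. Vial: green window 52 x 26 mm midway on top, off to +y; white bubble 10 mm long, two black lines 15 mm apart.
- fork (a point): point on the level's underside in the middle of the slot, at x = 105 mm of the level; it belongs on seat. Axes as the level's.
- bubble_mark (a point): middle of the bubble: x in the level's frame is 0 when centred, at most +-18 mm. It swings in a flat arc of radius 30 mm about the level's x = 0, y = -14.5 mm (centred it is at y = 15.5 mm). It goes to the level's high end, about 10 mm per degree (0.6 m per rad) of slope along the level's x, and settles about 1 s after a motion.
- bubble (a joint): the same as the angle on that arc (rad): 0 = centred, positive towards the forked toe, bubble_mark's x in the level's frame = 30 mm times its sine.
- wing: black winged grip on the knob: bar 14 (x, thickness) x 44 (y) x 30 mm (z), to be gripped across its thickness; origin at its middle, 71 mm above the shelf unpressed. Turns with the knob, tilts with the shelf. Pressed straight down it moves up to 22 mm: 10 mm freely (about 2.5 N) until the washer meets the level's toe, then 1.5 N per mm. Released, it springs up.
- washer: steel clamping washer, 42 mm diameter, 5 mm thick, round the stem below the grip; it swivels freely on the stem. Origin at the centre of its underside, 18 mm above the shelf when the knob is not pressed: the level's toe slides in below it.
- foot (a joint): angle of the knob (rad), growing clockwise seen from above, -1.8 to 1.0. Clockwise raises the shelf's foot end and the knob with it, 3.5 mm per rad, and moves the bubble of a level lying with its toe at the knob by about 8.4 mm per rad towards the toe. Starts 0.7 to 1.4 rad short of level. Stiff (0.12 N m), stays where left, turns pressed or not.
- press (a joint): how far the knob is pressed down (m), 0 to 0.022.
- box_a: bystander: pentagonal dark lacquered box, open, 110 across, 45 high mm.
- box_b: bystander: pentagonal dark lacquered box, open, 90 across, 38 high mm.
- gilt_pot: bystander: brass pot, 60 across, 55 high mm.
- brush: bystander: paint brush lying flat.
- jar: bystander: amber glass jar, 60 across, 90 high mm.
- sander: bystander: cork sanding block 65 x 40 x 30 mm.
- mug: bystander: white mug, 80 across, 90 high mm.
Mind the look-alikes: they are no part of the job. Of the things that look like the level, take the one that is nearest to the robot's base at the start.

How it is judged:
By the outcome, as a careful person would: the job done as asked, in the order asked, and still so for the second after the job is handed in, while the arm keeps its last pose, push and grip.
It also fails if it takes over 51 s, if anything falls off the work surface, if the arm or the gripper's body presses on something with over 40 N, if the wrist force passes 120 N, or if a joint passes its speed limit or range.

## Working session

There is one attempt and no reset: what is moved stays moved. The work goes in short steps, Python scripts to look and compute and a shell command to move; the robot and the scene stay as the last step left them, time stands still between calls to the robot, and variables do not carry over. Pictures are saved under pics/ and viewed, about 8 in all and at most 12, crops included, and the job is handed in when it is done.

```bash
mkdir -p pics; cat > h.py <<'E'
import numpy as np, cv2
from bench import ctrl
from scipy.spatial.transform import Rotation as Rn
def cloud(im):
    K,R,t=im["K"],im["R"],im["t"]; d=im["range_z"]
    v,u=np.mgrid[:d.shape[0],:d.shape[1]]
    c=np.stack([(u-K[0,2])/K[0,0]*d,(v-K[1,2])/K[1,1]*d,d],-1)
    return (c-t)@R
def save(im,n,crop=None,s=1):
    c=im["color"][:,:,::-1]
    if crop: c=c[crop[1]:crop[3],crop[0]:crop[2]]
    cv2.imwrite("pics/"+n,cv2.resize(c,None,fx=s,fy=s,interpolation=cv2.INTER_CUBIC))
def ray(im,u,v,z):
    K,R,t=im["K"],im["R"],im["t"]
    d=R.T@np.array([(u-K[0,2])/K[0,0],(v-K[1,2])/K[1,1],1]); o=-R.T@t
    return o+d*(z-o[2])/d[2]
E
python3 - <<'E'
from h import *
import pickle
a={n:ctrl.get_image(n) for n in("scene","top")}
pickle.dump(a,open("a.pkl","wb"))
save(a["top"],"top0.png",s=1.5); save(a["scene"],"scene0.png",s=1.5)
s=ctrl.get_state(); print(s)
for n in a: print(n,-a[n]["R"].T@a[n]["t"], a[n]["R"].round(2).tolist())
E
```

```text
{'time': 0.1, 'joint_positions': array([ 1.20907266,  0.32172291, -0.07010179,  1.45154246,  0.02258886,
        1.37078252, -0.05690515]), 'qd': array([ 0.00027819, -0.00204846, -0.0002674 , -0.00298832, -0.00059747,
        0.00083784,  0.00018049]), 'joint_torque': array([ 1.03147729e-04, -4.92572379e+01, -4.05478142e-01, -3.13398743e+01,
       -6.39546057e-02,  3.95421311e-02,  4.93303412e-05]), 'position': array([ 0.23836625, -0.60419501,  0.22159316]), 'tool_rot': array([-3.08468437e+00, -5.86627324e-01,  6.05831454e-04]), 'ft_force': array([ 0.04711768, -0.48227833, -0.878843  ]), 'torque': array([ 0.03036028, -0.02755832, -0.01101277]), 'grip_width': 1.0013435188343336}
scene [ 1.37171663 -0.76433032  1.19340401] [[0.65, 0.76, -0.01], [0.54, -0.47, -0.7], [-0.54, 0.45, -0.71]]
top [ 0.42670888 -0.1054445   1.24010471] [[-0.01, -1.0, 0.02], [-0.99, 0.0, -0.16], [0.16, -0.02, -0.99]]
```

View pics/top0.png

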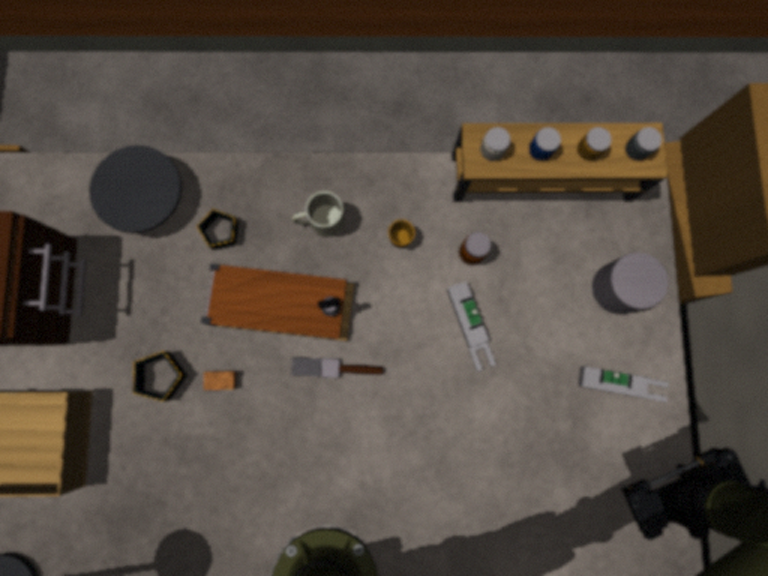

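View pics/scene0.png

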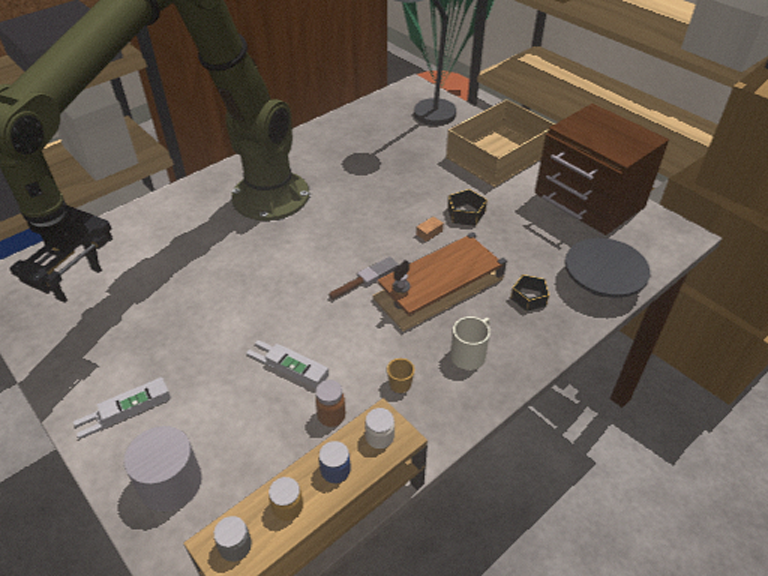

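```bash
python3 - <<'E'
from h import *
import pickle
a=pickle.load(open("a.pkl","rb")); 
base=np.zeros(2)
def rect(P):
    (c,wh,ang)=cv2.minAreaRect((P[:,:2]*1000).astype(np.float32)); return np.round(c,1),np.round(wh,1),round(ang,2)
for n in("top","scene"):
    im=a[n]; P=cloud(im); d=im["range_z"]; hsv=cv2.cvtColor(im["color"],cv2.COLOR_RGB2HSV)
    ok=(d>0); X,Y,Z=P[...,0],P[...,1],P[...,2]
    green=ok&(hsv[...,0]>45)&(hsv[...,0]<85)&(hsv[...,1]>110)&(abs(Z-.029)<.015)
    k,l,st,ce=cv2.connectedComponentsWithStats(green.astype(np.uint8))
    for i in range(1,k):
        if st[i,4]<25: continue
        g=P[l==i]; gc=np.median(g,0); print(n,"green",ce[i].round(1),gc.round(4),"dist",np.hypot(*gc[:2]).round(3), rect(g))
        near=ok&(np.hypot(X-gc[0],Y-gc[1])<.14)
        blk=near&(Z>.020)&(Z<.036)&(np.hypot(X-gc[0],Y-gc[1])<.085)
        if n=="scene": blk&=Z>.026
        print("   block",blk.sum(),rect(P[blk]),"medz",np.median(Z[blk]).round(4), "mean",P[blk].mean(0).round(4))
        toe=near&(Z>.004)&(Z<.012)&(np.hypot(X-gc[0],Y-gc[1])>.085)&(hsv[...,2]>130)
        if toe.sum(): print("   toe",toe.sum(),np.median(P[toe],0).round(4))
    wood=ok&(Z>.045)&(Z<.075)&(X>.3)&(X<.62)&(Y>-.2)&(Y<.2)&(hsv[...,0]<20)&(hsv[...,1]>110)
    k,l,st,ce=cv2.connectedComponentsWithStats(wood.astype(np.uint8)); i=1+st[1:,4].argmax()
    w=P[l==i]; print("  shelf",len(w),rect(w),w.mean(0).round(4)); 
    A=np.c_[w[:,:2],np.ones(len(w))]; print("  plane",np.linalg.lstsq(A,w[:,2],rcond=None)[0].round(4))
    kn=ok&(Z>.10)&(Z<.2)&(X>.3)&(X<.65)&(Y>-.15)&(Y<.1)&(hsv[...,2]<90)
    k,l,st,ce=cv2.connectedComponentsWithStats(kn.astype(np.uint8))
    for i in range(1,k):
        if st[i,4]>8: print("  wing",ce[i].round(1),st[i,4],P[l==i].mean(0).round(4),P[l==i].max(0).round(4),rect(P[l==i]))
t=cv2.resize(a["top"]["color"][170:270,120:480,::-1],None,fx=2.2,fy=2.2,interpolation=cv2.INTER_CUBIC)
t2=cv2.resize(a["scene"]["color"][150:225,240:345,::-1],(792,380),interpolation=cv2.INTER_CUBIC)
cv2.imwrite("pics/c1.png",np.vstack([t,t2]) if t.shape[1]==t2.shape[1] else np.vstack([t[:,:792],t2]))
E
```

```text
top green [313.9 207.8] [ 0.5667 -0.3202  0.0285] dist 0.651 (array([ 565.3, -321.5]), array([45.9, 17.9]), 17.82)
   block 578 (array([ 561.2, -314.5]), array([139.4,  44.8]), 19.64) medz 0.0284 mean [ 0.5607 -0.314   0.0283]
   toe 52 [ 0.4686 -0.3375  0.0079]
top green [410.  251.8] [ 0.4191 -0.6281  0.0289] dist 0.755 (array([ 420.8, -629.3]), array([47.7, 17. ]), 78.55)
   block 599 (array([ 411.4, -629.1]), array([141.7,  44.4]), 79.16) medz 0.0287 mean [ 0.4113 -0.6286  0.0285]
   toe 47 [ 0.3824 -0.7289  0.0074]
  shelf 2195 (array([565. ,  77.8]), array([244.1, 110.7]), 89.35) [0.5695 0.0807 0.059 ]
  plane [0.0039 0.0146 0.0556]
  wing [219.4 202.2] 96 [ 0.5718 -0.017   0.1343] [0.5878 0.005  0.145 ] (array([573.2, -16.8]), array([26.4, 42.1]), 34.41)
  shelf 1009 (array([569.6,  77.6]), array([244.9, 100.5]), 89.91) [0.5786 0.0916 0.0609]
  plane [0.0013 0.0141 0.0589]
  wing [267.  180.3] 86 [ 0.5761 -0.0177  0.1323] [0.5849 0.0067 0.1468] (array([574.3, -14.9]), array([16.4, 44. ]), 6.71)
```

View pics/c1.png

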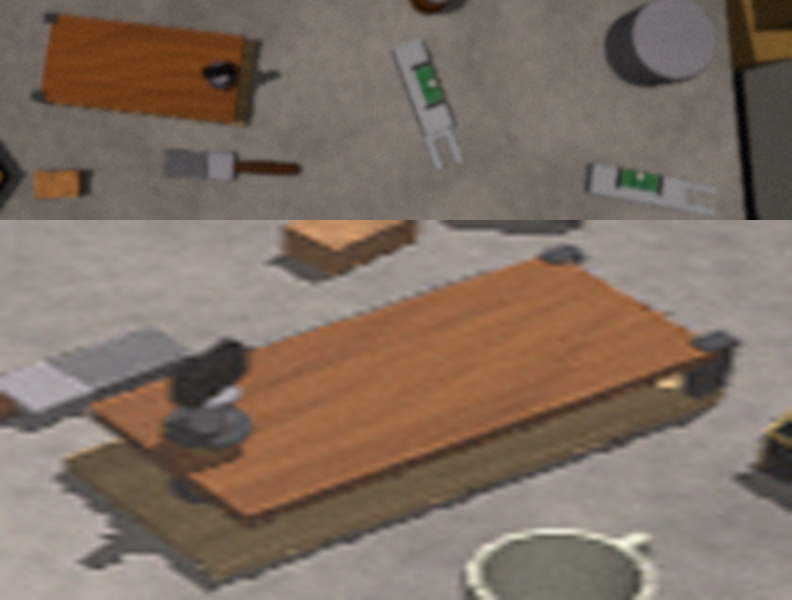

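Two candidates. The level at top (470,320) in the viewed picture is 0.64 m from the base, and the one at (620,382) is 0.75 m away. The first fits "nearest". In the crop at (425,90) its fork points towards the robot and its vial lies off to +y, as described. I'll take that one.

```bash
cat >> h.py <<'E'
def go(x,y,z,yaw=None):
    """shift left in tool axes (mm) and twist to make tool-y yaw (deg, mod 180)"""
    s=ctrl.get_state(); R=Rn.from_rotvec(s["tool_rot"]).as_matrix()
    e=R.T@(np.array([x,y,z])-s["position"])*1000
    yy=np.degrees(np.arctan2(R[1,1],R[0,1]))
    tw=None if yaw is None else round(float(np.radians((yy-yaw+90)%180-90)),3)
    print("t",round(s["time"],2),"pos",s["position"].round(4),"tilt",R[:2,2].round(3),"jaw",round(yy,1),"shift",e.round(1),"twist",tw,"F",s["ft_force"].round(1),"g",round(s["grip_width"],3),"q7",s["joint_positions"][6].round(2))
E
python3 -m inch '[[1,58,-21,-5,0],[1,58,-21,0,0],[1,58,-21,0,0],[1,58,-21,0,0],[1,58,-21,0,0]]' 30
python3 -c "
from h import *
go(.5612,-.3145,.08,-70.4)"
```

```text
time: 0.72
position: [0.468, -0.4015, 0.2229]
tool_rot: [-3.087, -0.563, 0.009]
ft_force: [0.4, -1.2, -0.4]
grip_width: 0.999
t 0.72 pos [ 0.468  -0.4015  0.2229] tilt [-0.006  0.002] jaw -69.3 shift [118.6 -47.9 142.6] twist 0.019 F [ 0.4 -1.2 -0.4] g 0.999 q7 -0.59
```

```bash
python3 -m inch '[[1,60,-24,30,0.02],[1,58,-24,50,0],[1,4,0,40,0],[1,0,0,10,0],[1,0,0,0,0]]'
python3 -c "
from h import *
go(.5612,-.3145,.006,-70.4)
im=ctrl.get_image('wrist'); save(im,'w1.png',s=1.5)"
```

```text
time: 1.35
position: [0.5541, -0.3213, 0.1054]
tool_rot: [-3.088, -0.548, 0.004]
ft_force: [0.7, -0.2, 1.0]
grip_width: 0.999
t 1.35 pos [ 0.5541 -0.3213  0.1054] tilt [-0.004  0.005] jaw -69.9 shift [ 9.2 -3.4 99.4] twist 0.009 F [ 0.7 -0.2  1. ] g 0.999 q7 -0.82
```

View pics/w1.png

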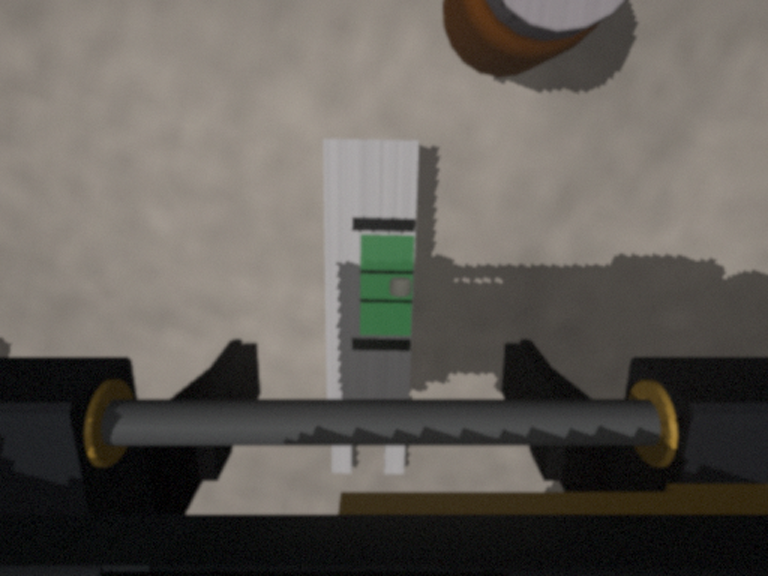

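The wrist view shows the level lying between the jaws and aligned with them, its window at (387,287), toe towards the robot. The jar, at (530,30), is out of the way. Descending.

```bash
python3 -m inch '[[1,9,-3,15,0.01],[1,1,0,40,0],[1,0,0,32,0],[1,0,0,12,0],[1,0,0,2,0]]'
python3 -c "
from h import *
go(.5612,-.3145,.006,-70.4)"
```

```text
time: 2.02
position: [0.5667, -0.3196, 0.0078]
tool_rot: [3.095, 0.52, 0.011]
ft_force: [0.2, -0.0, 0.4]
grip_width: 1.0
t 2.02 pos [ 0.5667 -0.3196  0.0078] tilt [ 0.007 -0.002] jaw -70.9 shift [-3.5 -6.6  1.7] twist -0.009 F [ 0.2 -0.   0.4] g 1.0 q7 -0.88
```

```bash
python3 -m inch '[[1,-3,-6,1,-0.009],[-1,0,0,0,0],[-1,0,0,0,0],[-1,0,0,0,0],[-1,0,0,0,0]]' 35
python3 - <<'E'
from h import *
go(.5612,-.3145,.006,-70.4)
# stand: shelf edges from top view
for n in("top","scene"):
    im=ctrl.get_image(n); P=cloud(im); hsv=cv2.cvtColor(im["color"],cv2.COLOR_RGB2HSV); X,Y,Z=np.moveaxis(P,2,0)
    m=(hsv[...,0]<14)&(hsv[...,1]>110)&(Z>.04)&(Z<.08)&(X>.45)&(X<.7)&(Y>-.1)&(Y<.25)
    m=cv2.morphologyEx(m.astype(np.uint8),cv2.MORPH_CLOSE,np.ones((5,5)))
    k,l,st,ce=cv2.connectedComponentsWithStats(m); i=1+st[1:,4].argmax()
    c=max(cv2.findContours((l==i).astype(np.uint8),0,1)[0],key=cv2.contourArea)[:,0]
    q=np.array([ray(im,u,v,.059) for u,v in c])
    r=cv2.minAreaRect((q[:,:2]*1000).astype(np.float32)); print(n,r, cv2.boxPoints(r).round(0).tolist())
    # long edge fits
    d=np.array([np.sin(np.radians(7)),np.cos(np.radians(7))]); nn=np.array([d[1],-d[0]])
    s=(q[:,:2]-np.array(r[0])/1000)@nn; al=(q[:,:2]-np.array(r[0])/1000)@d
    for sg in(-1,1):
        e=(sg*s>.045)&(abs(al)<.1)
        vx,vy,x0,y0=cv2.fitLine(q[e][:,:2].astype(np.float32),cv2.DIST_HUBER,0,.001,.001).ravel(); print("  edge",e.sum(),np.degrees(np.arctan2(vx,vy)).round(2),"at",(x0.round(4),y0.round(4)))
    kn=(Z>.09)&(Z<.2)&(X>.5)&(X<.65)&(Y>-.06)&(Y<.04)
    for lo in(.09,.105,.12,.135):
        h=kn&(Z>lo)&(Z<lo+.015); print("  knob",lo,h.sum(),P[h].mean(0).round(4), np.cov(P[h][:,:2].T).round(6).tolist() if h.sum()>3 else '')
E
```

```text
time: 2.65
position: [0.5642, -0.316, 0.0111]
tool_rot: [3.088, 0.533, 0.019]
ft_force: [0.6, -0.7, -0.6]
grip_width: 0.629
t 2.65 pos [ 0.5642 -0.316   0.0111] tilt [ 0.013 -0.006] jaw -70.4 shift [-2.3 -2.5  5. ] twist -0.0 F [ 0.6 -0.7 -0.6] g 0.629 q7 -0.87
top ((587.6790161132812, 101.03394317626953), (285.13336181640625, 130.39111328125), 82.96490478515625) [[506.0, -32.0], [635.0, -48.0], [670.0, 235.0], [540.0, 251.0]]
  edge 62 7.0 at (np.float32(0.5248), np.float32(0.1091))
  edge 61 7.07 at (np.float32(0.6508), np.float32(0.0943))
  knob 0.09 1 [ 0.5611 -0.0104  0.1038] 
  knob 0.105 22 [ 0.5676 -0.0183  0.1111] [[6.4e-05, 6e-06], [6e-06, 3.5e-05]]
  knob 0.12 12 [ 0.5682 -0.0147  0.1293] [[1.7e-05, -1.4e-05], [-1.4e-05, 0.000184]]
  knob 0.135 67 [ 0.5735 -0.017   0.1396] [[2.3e-05, -2.8e-05], [-2.8e-05, 0.000154]]
scene ((589.095703125, 103.97266387939453), (286.66973876953125, 135.4364471435547), 83.56034851074219) [[506.0, -31.0], [640.0, -46.0], [672.0, 239.0], [538.0, 254.0]]
  edge 37 6.51 at (np.float32(0.5245), np.float32(0.1158))
  edge 47 6.94 at (np.float32(0.653), np.float32(0.0955))
  knob 0.09 14 [ 0.577  -0.0194  0.097 ] [[3.1e-05, 1.8e-05], [1.8e-05, 2.4e-05]]
  knob 0.105 24 [ 0.5803 -0.0167  0.113 ] [[8e-06, -4e-06], [-4e-06, 9.4e-05]]
  knob 0.12 33 [ 0.5781 -0.0219  0.1274] [[1e-05, -9e-06], [-9e-06, 0.000194]]
  knob 0.135 48 [ 0.5735 -0.016   0.1408] [[2.8e-05, -3.2e-05], [-3.2e-05, 0.000166]]
```

```bash
python3 -m inch '[[-1,-2,0,3,0],[-1,0,0,0,0],[-1,0,0,0,0],[-1,0,0,0,0]]' 35
python3 - <<'E'
from h import *
go(.5612,-.3145,.008,-70.4)
E
```

```text
time: 3.25
position: [0.564, -0.3144, 0.0105]
tool_rot: [3.09, 0.535, 0.022]
ft_force: [-0.8, 1.8, 2.0]
grip_width: 0.502
t 3.25 pos [ 0.564  -0.3144  0.0105] tilt [ 0.015 -0.003] jaw -70.4 shift [-2.7 -0.8  2.5] twist 0.001 F [-0.8  1.8  2. ] g 0.502 q7 -0.87
```

```bash
python3 -m inch '[[-1,0,0,-50,0],[-1,0,0,-60,0],[-1,0,0,-50,-0.18],[-1,0,-30,0,-0.18],[-1,0,-30,0,-0.18]]'
python3 -m inch '[[-1,0,0,0,-0.18],[-1,0,0,0,-0.18],[-1,0,0,0,-0.18]]'
python3 - <<'E'
from h import *
go(.5934,.1469,.13,-7)
E
```

```text
time: 3.88
position: [0.5237, -0.2668, 0.169]
tool_rot: [2.828, 1.358, 0.01]
ft_force: [-0.1, 0.4, -2.3]
grip_width: 0.503
time: 4.25
position: [0.5209, -0.2651, 0.1668]
tool_rot: [2.344, 2.087, 0.003]
ft_force: [-0.8, -0.8, -2.0]
grip_width: 0.504
t 4.25 pos [ 0.5209 -0.2651  0.1668] tilt [ 0.004 -0.001] jaw -6.6 shift [417.7  24.4  36.7] twist 0.007 F [-0.8 -0.8 -2. ] g 0.504 q7 0.22
```

```bash
python3 -m inch '[[-1,20,0,-45,0.007],[-1,58,4,0,0],[-1,60,4,0,0],[-1,60,4,0,0],[-1,60,4,0,0]]'
python3 -m inch '[[-1,60,3,0,0],[-1,58,3,0,0],[-1,30,2,0,0],[-1,0,0,0,0]]'
python3 - <<'E'
from h import *
go(.5934,.1469,.13,-7)
E
```

```text
time: 4.88
position: [0.5669, -0.0146, 0.2075]
tool_rot: [2.369, 2.062, -0.005]
ft_force: [1.2, 0.2, -2.3]
grip_width: 0.502
time: 5.38
position: [0.5936, 0.1411, 0.2034]
tool_rot: [-2.359, -2.07, 0.007]
ft_force: [0.1, 0.6, -3.4]
grip_width: 0.502
t 5.38 pos [0.5936 0.1411 0.2034] tilt [-0.006 -0.001] jaw -7.5 shift [ 5.9 -0.5 73.4] twist -0.008 F [ 0.1  0.6 -3.4] g 0.502 q7 -0.56
```

```bash
python3 -m inch '[[-1,6,0,40,-0.008],[-1,0,0,30,0],[-1,0,0,0,0]]'
python3 - <<'E'
from h import *
go(.5934,.1469,.074,-7)
a=ctrl.get_image("scene");b=ctrl.get_image("top")
A=cv2.resize(a["color"][130:230,230:360,::-1],(600,460),interpolation=cv2.INTER_CUBIC)
cv2.imwrite("pics/s2.png",A)
cv2.imwrite("pics/t2.png",cv2.resize(b["color"][160:240,130:250,::-1],(600,400),interpolation=cv2.INTER_CUBIC))
cv2.imwrite("pics/st2.png",np.vstack([cv2.resize(A,(390,299)),cv2.resize(b["color"][160:240,130:250,::-1],(390,260),interpolation=cv2.INTER_CUBIC)]))
import pickle; pickle.dump({"scene":a,"top":b},open("b.pkl","wb"))
E
```

```text
time: 5.75
position: [0.5941, 0.1421, 0.13]
tool_rot: [-2.356, -2.076, 0.013]
ft_force: [0.1, -0.2, -2.5]
grip_width: 0.503
t 5.75 pos [0.5941 0.1421 0.13  ] tilt [-0.007 -0.004] jaw -7.2 shift [ 5.  -0.9 56. ] twist -0.004 F [ 0.1 -0.2 -2.5] g 0.503 q7 -0.6
```

View pics/st2.png

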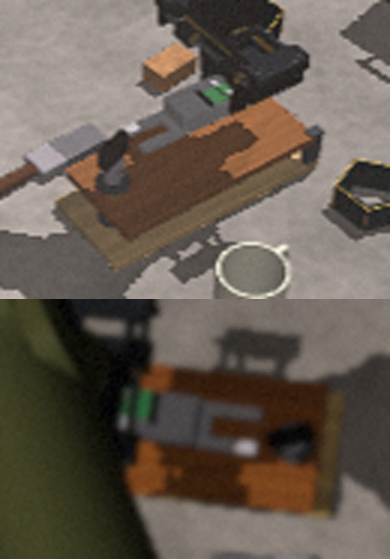

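The scene half shows the level held above the shelf, with its fork at (140,130) facing the knob at (115,165). The top half shows the fork at (240,425) and the knob at (292,445). I'll measure the lateral alignment next.

```bash
python3 - <<'E'
from h import *
import pickle
a=pickle.load(open("b.pkl","rb")); d=np.array([np.sin(np.radians(7)),np.cos(np.radians(7))]); nn=np.array([d[1],-d[0]])
seat=np.array([.5736,-.0145])
for n in("top","scene"):
    im=a[n];P=cloud(im); hsv=cv2.cvtColor(im["color"],cv2.COLOR_RGB2HSV)
    X,Y,Z=np.moveaxis(P,2,0); s=(P[...,:2]-seat)@d; l=(P[...,:2]-seat)@nn
    for nm,z0,z1,s0,s1 in(("block",.142,.155,.09,.15),("toe",.118,.136,.035,.085)):
        m=(Z>z0)&(Z<z1)&(s>s0)&(s<s1)&(abs(l)<.05)&(hsv[...,1]<90)
        if m.sum()<5: print(n,nm,m.sum());continue
        q=P[m]; r=cv2.minAreaRect((q[:,:2]*1000).astype(np.float32))
        print(n,nm,m.sum(),"lat",np.percentile(l[m],[1,50,99]).round(4),"s",s[m].min().round(4),s[m].max().round(4),"z",np.median(Z[m]).round(4),"rect",r)
    kn=(Z>.125)&(Z<.16)&(abs(s)<.035)&(abs(l)<.035)&(hsv[...,2]<90)
    w=P[kn]; print(n,"wing lat",l[kn].min().round(4),l[kn].max().round(4),"s",s[kn].min().round(4),s[kn].max().round(4),"zmax",Z[kn].max().round(4))
    wa=(Z>.066)&(Z<.092)&(np.hypot(s,l)<.03); print(n,"washer",wa.sum(),"lat",l[wa].min().round(4),l[wa].max().round(4),"s",s[wa].min().round(4),s[wa].max().round(4))
E
```

```text
top block 212 lat [-0.0196 -0.0007  0.0239] s 0.09 0.1495 z 0.15 rect ((591.0557861328125, 103.80326080322266), (61.52939987182617, 44.47814178466797), 78.72075653076172)
top toe 165 lat [-0.0206  0.0025  0.0231] s 0.0351 0.0844 z 0.1299 rect ((582.1757202148438, 44.74763488769531), (48.89786148071289, 44.01214599609375), 82.14827728271484)
top wing lat -0.0117 0.0207 s -0.0226 0.0348 zmax 0.1453
top washer 49 lat -0.0195 0.0203 s -0.0216 0.0146
scene block 149 lat [-0.0253  0.0017  0.0309] s 0.0909 0.1498 z 0.1498 rect ((589.858642578125, 104.75399780273438), (58.9767951965332, 64.38967895507812), 82.95594787597656)
scene toe 118 lat [-0.0233 -0.0026  0.0211] s 0.035 0.0846 z 0.1288 rect ((579.0125122070312, 44.68647766113281), (49.7871208190918, 45.81943130493164), 80.54803466796875)
scene wing lat -0.0111 0.0111 s -0.024 0.0284 zmax 0.148
scene washer 73 lat -0.0229 0.0174 s -0.0197 0.0221
```

```bash
python3 -m inch '[[-1,7,-1,20,-0.004],[-1,1,0,26,0],[-1,0,0,12,0],[-1,0,0,2,0]]'
python3 - <<'E'
from h import *
go(.5934,.1469,.074,-7)
E
```

```text
time: 6.35
position: [0.5988, 0.1519, 0.0737]
tool_rot: [2.35, 2.078, 0.003]
ft_force: [-0.8, -0.1, -2.6]
grip_width: 0.501
t 6.35 pos [0.5988 0.1519 0.0737] tilt [ 0.005 -0.002] jaw -7.0 shift [-5.7 -4.7 -0.3] twist -0.001 F [-0.8 -0.1 -2.6] g 0.501 q7 -0.64
```

```bash
python3 -m inch '[[-1,0,-4,0,0],[-1,-2,0,0,0]]'
python3 - <<'E'
from h import *
go(.5867,.0923,.074,-7)
E
```

```text
time: 6.6
position: [0.5949, 0.1511, 0.0749]
tool_rot: [2.349, 2.078, 0.006]
ft_force: [0.3, 0.5, -2.0]
grip_width: 0.501
t 6.6 pos [0.5949 0.1511 0.0749] tilt [ 0.006 -0.001] jaw -7.0 shift [-59.4  -1.    0.9] twist -0.0 F [ 0.3  0.5 -2. ] g 0.501 q7 -0.64
```

```bash
python3 -m inch '[[-1,-12,-1,1,0],[-1,-10,0,0,0]]'
python3 - <<'E'
from h import *
go(.5867,.0923,.073,-7)
E
```

```text
time: 6.85
position: [0.5916, 0.1286, 0.0749]
tool_rot: [2.348, 2.078, 0.008]
ft_force: [0.9, -0.2, -2.9]
grip_width: 0.501
t 6.85 pos [0.5916 0.1286 0.0749] tilt [ 0.008 -0.001] jaw -7.0 shift [-36.6  -0.5   1.9] twist 0.001 F [ 0.9 -0.2 -2.9] g 0.501 q7 -0.6
```

```bash
python3 -m inch '[[-1,-12,-0.5,2,0],[-1,-10,0,0,0]]'
python3 - <<'E'
from h import *
go(.5867,.0923,.073,-7)
E
```

```text
time: 7.1
position: [0.5885, 0.104, 0.0731]
tool_rot: [2.349, 2.076, 0.008]
ft_force: [-0.1, -0.0, -2.4]
grip_width: 0.499
t 7.1 pos [0.5885 0.104  0.0731] tilt [ 0.009 -0.002] jaw -7.1 shift [-11.8  -0.4   0.1] twist -0.001 F [-0.1 -0.  -2.4] g 0.499 q7 -0.55
```

```bash
python3 -m inch '[[-1,-8,0,0,0],[-1,-3,0,1,0]]'
python3 - <<'E'
from h import *
go(.5867,.0923,.071,-7)
a=ctrl.get_image("scene");b=ctrl.get_image("top")
cv2.imwrite("pics/st3.png",np.vstack([cv2.resize(a["color"][150:220,240:330,::-1],(450,350),interpolation=cv2.INTER_CUBIC),cv2.resize(b["color"][170:230,160:250,::-1],(450,240),interpolation=cv2.INTER_CUBIC)]))
E
```

```text
time: 7.35
position: [0.5872, 0.0908, 0.0721]
tool_rot: [2.35, 2.073, 0.008]
ft_force: [0.2, 0.2, -2.2]
grip_width: 0.505
t 7.35 pos [0.5872 0.0908 0.0721] tilt [ 0.009 -0.003] jaw -7.2 shift [ 1.4 -0.7  1.1] twist -0.003 F [ 0.2  0.2 -2.2] g 0.505 q7 -0.53
```

View pics/st3.png

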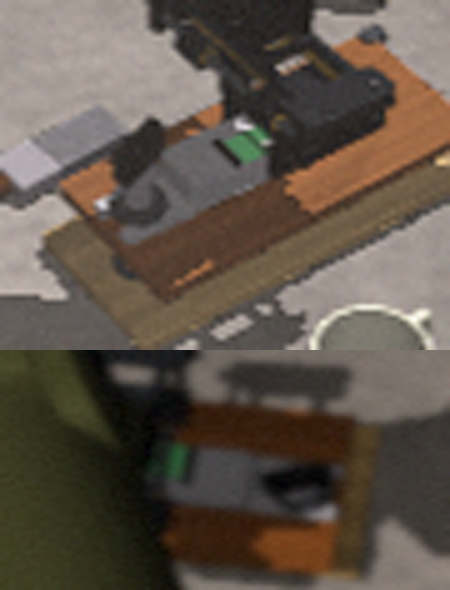

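The fork is under the washer with the toe tips showing on both sides of it, at (105,205) in the scene half and (330,510) in the top half. Lowering until contact.

```bash
python3 -m inch '[[-1,1,-0.5,2,0],[-1,0,0,1.5,0]]'
python3 - <<'E'
from h import *
go(.5867,.0923,.069,-7)
E
```

```text
time: 7.7
position: [0.5878, 0.092, 0.0704]
tool_rot: [2.348, 2.072, 0.008]
ft_force: [-4.9, -3.1, 10.8]
grip_width: 0.505
t 7.7 pos [0.5878 0.092  0.0704] tilt [ 0.01  -0.004] jaw -7.2 shift [ 0.2 -1.2  1.4] twist -0.003 F [-4.9 -3.1 10.8] g 0.505 q7 -0.54
```

```bash
python3 -m inch '[[0.5,0,-1,-0.5,0],[0.6,0,0,0,0],[0.6,0,0,0,0],[0.6,0,0,0,0]]'
python3 -m inch '[[0.6,0,0,-30,0],[0.6,0,0,-60,0],[0.6,50,0,-60,0],[0.4,60,0,-20,0],[0.4,0,0,0,0]]'
python3 - <<'E'
from h import *
go(.5735,-.0165,.3,11.6)
d=np.array([np.sin(np.radians(7)),np.cos(np.radians(7))]); nn=np.array([d[1],-d[0]]); seat=np.array([.5736,-.0145])
o=[]
for n in("scene","top"):
    im=ctrl.get_image(n);P=cloud(im); X,Y,Z=np.moveaxis(P,2,0); hsv=cv2.cvtColor(im["color"],cv2.COLOR_RGB2HSV)
    s=(P[...,:2]-seat)@d; l=(P[...,:2]-seat)@nn
    m=(Z>.083)&(Z<.099)&(s>.04)&(s<.19)&(abs(l)<.035)
    q=P[m]; print(n,m.sum(),"lat",np.percentile(l[m],[1,99]).round(4),"s",np.percentile(s[m],[1,99]).round(4),cv2.minAreaRect((q[:,:2]*1000).astype(np.float32)))
    w=(Z>.125)&(Z<.16)&(abs(s)<.04)&(abs(l)<.04)&(hsv[...,2]<90); q=P[w]
    r=cv2.minAreaRect((q[:,:2]*1000).astype(np.float32)); c=np.cov(q[:,:2].T); print("wing",w.sum(),q.mean(0).round(4),r,"axis",np.degrees(.5*np.arctan2(2*c[0,1],c[0,0]-c[1,1])).round(1),Z[w].max().round(4))
    v,u=np.nonzero(m|w); cr=(max(u.min()-8,0),v.min()-8,u.max()+8,v.max()+8)
    o.append(cv2.resize(im["color"][cr[1]:cr[3],cr[0]:cr[2],::-1],(560,290),interpolation=cv2.INTER_CUBIC))
cv2.imwrite("pics/st4.png",np.vstack(o))
E
```

```text
time: 8.2
position: [0.5872, 0.0948, 0.0714]
tool_rot: [2.346, 2.076, 0.012]
ft_force: [-0.0, 0.5, -0.6]
grip_width: 0.785
time: 8.82
position: [0.5978, 0.1974, 0.2344]
tool_rot: [2.351, 2.074, 0.012]
ft_force: [-0.1, -0.5, -0.4]
grip_width: 0.712
t 8.82 pos [0.5978 0.1974 0.2344] tilt [0.01 0.  ] jaw -7.2 shift [-215.2    3.2  -65.9] twist -0.327 F [-0.1 -0.5 -0.4] g 0.712 q7 -0.66
scene 360 lat [-0.0238  0.0255] s [0.0413 0.1735] ((588.2498779296875, 92.70153045654297), (135.58091735839844, 52.33392333984375), 83.10107421875)
wing 63 [ 0.5756 -0.0175  0.1381] ((575.2857666015625, -15.432153701782227), (15.466364860534668, 44.069881439208984), 9.063504219055176) axis -81.6 0.1497
top 592 lat [-0.0198  0.0238] s [0.0417 0.1708] ((588.59521484375, 90.63829803466797), (132.36224365234375, 44.590614318847656), 82.36705780029297)
wing 77 [ 0.5728 -0.0165  0.1389] ((573.576171875, -16.366775512695312), (14.087505340576172, 43.5935173034668), 10.440689086914062) axis -78.2 0.1447
```

View pics/st4.png

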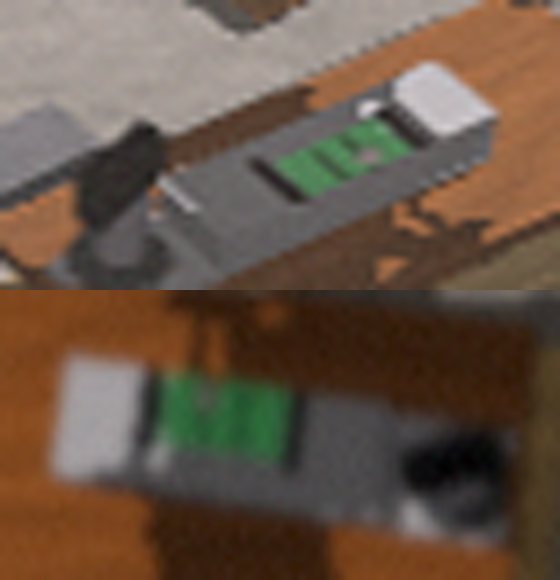

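The level lies flat on the shelf with the fork around the stem. The bubble is at the hinge end, at (370,155) in the scene half and (205,400) in the top half, as expected with the foot end low. Moving to the knob.

```bash
python3 -m inch '[[0.4,-50,0,-8,0],[0.4,-55,1,0,0],[0.4,-55,1,0,0],[0.4,-50,1,0,-0.16],[0.4,0,0,0,-0.16]]'
python3 - <<'E'
from h import *
go(.574,-.0165,.17,11)
E
```

```text
time: 9.55
position: [0.5691, -0.0341, 0.2351]
tool_rot: [2.002, 2.416, -0.013]
ft_force: [-0.7, 1.2, 0.2]
grip_width: 0.702
t 9.55 pos [ 0.5691 -0.0341  0.2351] tilt [-0.002 -0.009] jaw 10.7 shift [16.9  8.4 64.9] twist -0.006 F [-0.7  1.2  0.2] g 0.702 q7 0.09
```

```bash
python3 -m inch '[[0.4,15,7,20,-0.006],[0.4,2,1,30,0],[0.4,0,0,10,0]]'
python3 - <<'E'
from h import *
go(.574,-.0165,.1125,11)
im=ctrl.get_image("wrist"); save(im,"w5.png",s=1.2)
E
```

```text
time: 9.93
position: [0.572, -0.0172, 0.1695]
tool_rot: [2.011, 2.412, -0.016]
ft_force: [1.0, 0.1, 0.2]
grip_width: 0.697
t 9.93 pos [ 0.572  -0.0172  0.1695] tilt [-0.006 -0.009] jaw 10.4 shift [ 0.8  2.5 57. ] twist -0.011 F [1.  0.1 0.2] g 0.697 q7 0.03
```

View pics/w5.png

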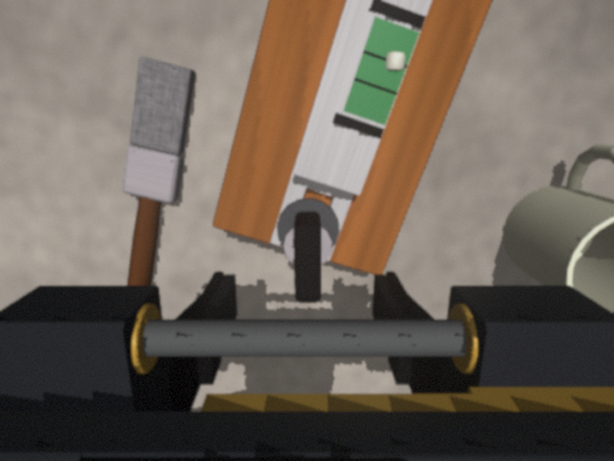

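The wrist view shows the wing at (307,255), upright and centred between the jaws at (225,320) and (390,320). The slot is visible around the stem, and the bubble at (396,60) is off towards the hinge.

```bash
python3 -m inch '[[0.4,1,2,25,-0.01],[0.4,0,0,25,0],[0.4,0,0,7,0],[0.4,0,0,0,0]]'
python3 - <<'E'
from h import *
go(.574,-.0165,.1125,11)
E
```

```text
time: 10.48
position: [0.5745, -0.013, 0.1116]
tool_rot: [1.998, 2.422, -0.013]
ft_force: [0.6, 0.2, 0.2]
grip_width: 0.699
t 10.47 pos [ 0.5745 -0.013   0.1116] tilt [-0.004 -0.007] jaw 11.0 shift [-3.4 -1.2 -0.9] twist -0.001 F [0.6 0.2 0.2] g 0.699 q7 -0.0
```

```bash
python3 -m inch '[[-1,-3,-1,-1,0],[-1,0,0,0,0],[-1,0,0,0,0],[-1,0,0,0,0],[-1,0,0,0,0]]' 40
python3 -m inch '[[-1,0,0,0,0],[-1,0,0,0,0],[-1,0,0,0,0]]'
python3 - <<'E'
from h import *
go(.574,-.0165,.1125,11)
E
```

```text
time: 11.1
position: [0.5761, -0.0163, 0.116]
tool_rot: [1.997, 2.418, -0.009]
ft_force: [-0.2, -0.0, -0.2]
grip_width: 0.215
time: 11.48
position: [0.5742, -0.0167, 0.115]
tool_rot: [1.998, 2.42, -0.014]
ft_force: [-0.9, -0.6, -0.3]
grip_width: 0.158
t 11.47 pos [ 0.5742 -0.0167  0.115 ] tilt [-0.003 -0.009] jaw 10.9 shift [ 0.3 -0.2  2.5] twist -0.002 F [-0.9 -0.6 -0.3] g 0.158 q7 0.0
```

```bash
python3 -m inch '[[-1,0,0,6,0],[-1,0,0,6,0],[-1,0,0,4,0],[-1,0,0,2,0],[-1,0,0,0,0]]' 45
python3 - <<'E'
from h import *
go(.574,-.0165,.097,11)
E
```

```text
time: 12.1
position: [0.5743, -0.0165, 0.1023]
tool_rot: [1.998, 2.419, -0.018]
ft_force: [-6.9, -0.8, 13.1]
grip_width: 0.154
t 12.1 pos [ 0.5743 -0.0165  0.1023] tilt [-0.004 -0.012] jaw 10.9 shift [ 0.1 -0.3  5.3] twist -0.002 F [-6.9 -0.8 13.1] g 0.154 q7 -0.01
```

```bash
python3 -m inch '[[-1,0,0,2,0],[-1,0,0,0,0]]'
cat >> h.py <<'E'
def bubble(name, dump=None):
    """bubble coordinate along the vial (mm from the mid of the green window), by depth-free rays at z of vial top"""
    im=ctrl.get_image(name); hsv=cv2.cvtColor(im["color"],cv2.COLOR_RGB2HSV)
    P=cloud(im); X,Y,Z=np.moveaxis(P,2,0)
    near=(Z>.075)&(Z<.10)&(np.hypot(X-.588,Y-.092)<.06)
    g=near&(hsv[...,0]>40)&(hsv[...,0]<85)&(hsv[...,1]>100)
    if g.sum()<20: print(name,"green",g.sum()); return
    h=cv2.convexHull(np.argwhere(g)[:,::-1].astype(np.int32)); m=np.zeros(g.shape,np.uint8); cv2.fillPoly(m,[h],1)
    q=np.array([ray(im,u,v,.089)[:2] for u,v in h[:,0]])*1000
    r=cv2.minAreaRect(q.astype(np.float32)); c=np.array(r[0]); d=np.array([-np.sin(np.radians(7)),-np.cos(np.radians(7))])
    b=(m>0)&(hsv[...,1]<70)&(hsv[...,2]>60); k,l,st,ce=cv2.connectedComponentsWithStats(b.astype(np.uint8))
    print(name,"win",c.round(1),np.round(r[1],1))
    for i in range(1,k):
        if st[i,4]>4: p=ray(im,*ce[i],.089)[:2]*1000; print("  bub",st[i,4],"along",((p-c)@d).round(2))
    # black lines
    dk=(cv2.erode(m,np.ones((3,3)))>0)&(hsv[...,2]<0.6*np.median(hsv[...,2][g]))
    k,l,st,ce=cv2.connectedComponentsWithStats(dk.astype(np.uint8))
    for i in range(1,k):
        if st[i,4]>3: p=ray(im,*ce[i],.089)[:2]*1000; print("  line",st[i,4],"along",((p-c)@d).round(2))
    if dump:
        v,u=np.nonzero(m); cv2.imwrite("pics/"+dump,cv2.resize(im["color"][max(v.min()-25,0):v.max()+60,max(u.min()-40,0):u.max()+40,::-1],None,fx=3,fy=3,interpolation=cv2.INTER_CUBIC))
E
python3 - <<'E'
from h import *
go(.574,-.0165,.097,11)
for n in("wrist","scene","top"): bubble(n)
im=ctrl.get_image("scene"); a=cv2.resize(im["color"][145:215,240:330,::-1],(540,420),interpolation=cv2.INTER_CUBIC)
cv2.imwrite("pics/s6.png",a)
E
```

```text
time: 12.35
position: [0.5743, -0.0165, 0.1036]
tool_rot: [1.997, 2.418, -0.021]
ft_force: [-6.6, -0.4, 11.0]
grip_width: 0.157
t 12.35 pos [ 0.5743 -0.0165  0.1036] tilt [-0.004 -0.014] jaw 10.9 shift [ 0.1 -0.3  6.6] twist -0.002 F [-6.6 -0.4 11. ] g 0.157 q7 -0.01
wrist win [596.5  89.3] [50.8 23.8]
  bub 564 along -8.17
  bub 70 along 7.89
  bub 12 along 7.99
  line 54 along -7.2
  line 105 along 7.93
scene green 0
top win [600.2 107.8] [19.4 11.6]
```

View pics/s6.png

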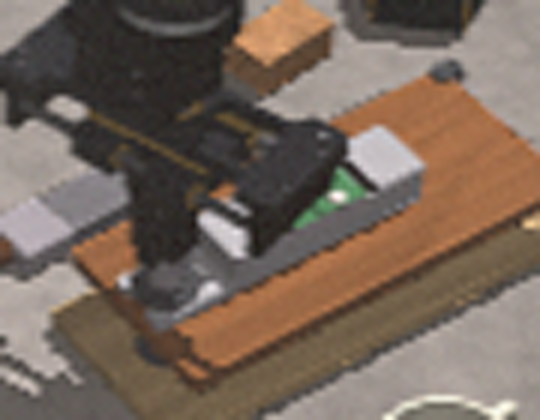

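```bash
python3 -m inch '[[-1,0,0,6,0],[-1,0,0,6,0],[-1,0,0,6,0]]'
python3 - <<'E'
from h import *
go(.574,-.0165,.097,11)
E
```

```text
time: 12.92
position: [0.5746, -0.0165, 0.0962]
tool_rot: [1.996, 2.415, -0.028]
ft_force: [-20.6, -1.6, 49.8]
grip_width: 0.158
t 12.93 pos [ 0.5746 -0.0165  0.0962] tilt [-0.005 -0.019] jaw 10.8 shift [ 0.1 -0.6 -0.8] twist -0.003 F [-20.6  -1.6  49.8] g 0.158 q7 -0.02
```

```bash
python3 -m inch '[[-1,0,0,-2,0],[-1,0,0,0,0]]'
python3 - <<'E'
from h import *
go(.574,-.0165,.1,11)
E
```

```text
time: 13.18
position: [0.5742, -0.0163, 0.1036]
tool_rot: [1.995, 2.414, -0.032]
ft_force: [-6.2, -1.7, 10.9]
grip_width: 0.16
t 13.18 pos [ 0.5742 -0.0163  0.1036] tilt [-0.005 -0.022] jaw 10.9 shift [-0.  -0.2  3.6] twist -0.003 F [-6.2 -1.7 10.9] g 0.16 q7 -0.02
```

```bash
python3 -m inch '[[-1,0,0,3,0.1],[-1,0,0,1.2,0.15],[-1,0,0,1.2,0.15],[-1,0,0,1.2,0.15]]'
python3 - <<'E'
from h import *
go(.574,-.0165,.102,11)
E
```

```text
time: 13.68
position: [0.5726, -0.016, 0.1035]
tool_rot: [2.584, 1.758, -0.035]
ft_force: [-8.1, -0.5, 14.0]
grip_width: 0.157
t 13.68 pos [ 0.5726 -0.016   0.1035] tilt [-0.009 -0.026] jaw -21.5 shift [0.1 1.5 1.5] twist -0.568 F [-8.1 -0.5 14. ] g 0.157 q7 -0.56
```

```bash
python3 -m inch '[[-1,0,0,1.2,0.14],[-1,0,0,1.2,0.14],[-1,0,0,1.2,0.04],[-1,0,0,1.2,0]]'
python3 -m inch '[[-1,0,0,1.3,0],[-1,0,0,1.3,0],[-1,0,0,1.3,0],[-1,0,0,1.3,0],[-1,0,0,1.3,0]]'
python3 - <<'E'
from h import *
go(.574,-.0165,.102,11)
for n in("wrist","scene"): bubble(n)
a=[cv2.resize(ctrl.get_image(n)["color"][...,::-1],(512,384)) for n in("wrist",)][0]; b=cv2.resize(ctrl.get_image("scene")["color"][145:215,240:330,::-1],(270,210),interpolation=cv2.INTER_CUBIC)
c=np.zeros((384,782,3),np.uint8); c[:,:512]=a; c[:210,512:]=b; cv2.imwrite("pics/w7.png",c)
E
```

```text
time: 14.18
position: [0.5717, -0.0152, 0.1058]
tool_rot: [2.833, 1.307, -0.035]
ft_force: [-5.5, -0.9, 12.0]
grip_width: 0.155
time: 14.8
position: [0.5716, -0.0151, 0.1066]
tool_rot: [2.83, 1.307, -0.038]
ft_force: [-5.7, -0.9, 11.2]
grip_width: 0.158
t 14.8 pos [ 0.5716 -0.0151  0.1066] tilt [-0.012 -0.032] jaw -40.4 shift [0.6 2.7 4.7] twist -0.898 F [-5.7 -0.9 11.2] g 0.158 q7 -0.89
wrist win [595.9  89.2] [49.3 24. ]
  bub 403 along -3.0
  bub 85 along 6.87
  line 85 along -8.31
  line 105 along 6.92
scene green 1
```

View pics/w7.png

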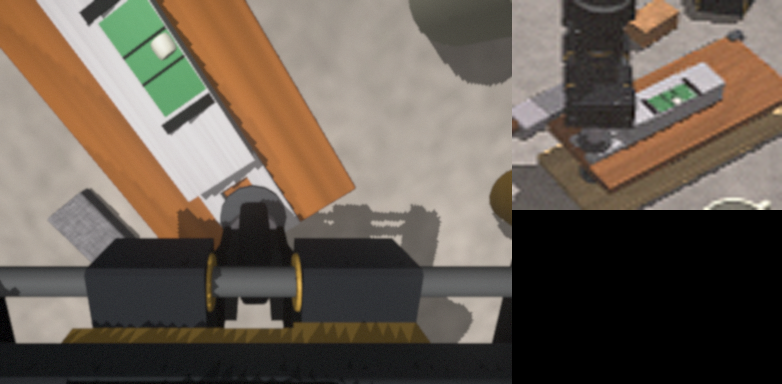

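The wrist half shows the bubble at (161,46) between the lines but towards the hinge, about 2.3 mm from the middle. The knob needs about 0.28 rad more.

```bash
python3 -m inch '[[-1,0,0.5,2.5,0.14],[-1,0,0.5,2,0.14],[-1,0,0,1.6,0.02],[-1,0,0,1.6,0],[-1,0,0,1.6,0]]'
python3 -m inch '[[-1,0,0,1.6,0],[-1,0,0,1.6,0],[-1,0,0,1.6,0],[-1,0,0,1.6,0],[-1,0,0,1.6,0]]'
python3 - <<'E'
from h import *
go(.574,-.0165,.102,11)
bubble("wrist"); bubble("wrist",dump="b8.png")
E
```

```text
time: 15.62
position: [0.5712, -0.0142, 0.1062]
tool_rot: [2.993, 0.855, -0.037]
ft_force: [-6.5, -1.3, 13.4]
grip_width: 0.16
time: 16.25
position: [0.5711, -0.014, 0.1068]
tool_rot: [2.991, 0.855, -0.039]
ft_force: [-6.3, -1.6, 13.0]
grip_width: 0.158
t 16.25 pos [ 0.5711 -0.014   0.1068] tilt [-0.016 -0.037] jaw -58.1 shift [1.3 3.5 4.9] twist -1.206 F [-6.3 -1.6 13. ] g 0.158 q7 -1.19
wrist win [595.6  90.5] [50.9 23.9]
  bub 80 along -7.59
  bub 499 along 2.44
  line 107 along -7.53
  line 132 along 7.51
wrist win [595.7  90.5] [50.8 24. ]
  bub 79 along -7.62
  bub 502 along 2.43
  line 108 along -7.57
  line 128 along 7.46
```

```bash
python3 -m inch '[[-1,0,0,1.6,0],[-1,0,0,1.6,0],[-1,0,0,1.6,0],[-1,0,0,1.6,0],[-1,0,0,1.6,0]]'
python3 - <<'E'
from h import *
go(.574,-.0165,.102,11)
bubble("wrist")
E
```

```text
time: 16.98
position: [0.5711, -0.014, 0.1069]
tool_rot: [2.989, 0.854, -0.041]
ft_force: [-5.8, -1.4, 12.7]
grip_width: 0.158
t 16.98 pos [ 0.5711 -0.014   0.1069] tilt [-0.016 -0.039] jaw -58.1 shift [1.3 3.5 5. ] twist -1.206 F [-5.8 -1.4 12.7] g 0.158 q7 -1.19
wrist win [595.6  90.5] [50.9 24. ]
  bub 78 along -7.65
  bub 512 along 2.41
  line 107 along -7.59
  line 131 along 7.46
```

```bash
python3 -m inch '[[-1,0,0,2,-0.14],[-1,0,0,2,-0.13],[-1,0,0,2,0],[-1,0,0,2,0],[-1,0,0,2,0]]'
python3 -m inch '[[-1,0,0,1.8,0],[-1,0,0,1.8,0],[-1,0,0,1.8,0],[-1,0,0,1.8,0],[-1,0,0,1.8,0]]'
python3 - <<'E'
from h import *
go(.574,-.0165,.102,11)
bubble("wrist")
E
```

```text
time: 17.65
position: [0.5716, -0.0147, 0.1053]
tool_rot: [2.844, 1.258, -0.048]
ft_force: [-6.3, -0.2, 13.8]
grip_width: 0.155
time: 18.27
position: [0.5716, -0.0147, 0.1053]
tool_rot: [2.843, 1.255, -0.05]
ft_force: [-6.4, -2.0, 12.7]
grip_width: 0.161
t 18.27 pos [ 0.5716 -0.0147  0.1053] tilt [-0.016 -0.044] jaw -42.3 shift [0.4 2.9 3.4] twist -0.931 F [-6.4 -2.  12.7] g 0.161 q7 -0.93
wrist win [595.7  88.5] [47.9 23.9]
  bub 73 along -9.13
  bub 282 along -1.69
  bub 84 along 6.16
  line 84 along -9.05
  line 112 along 6.2
```

```bash
python3 -m inch '[[-1,0,0,2,0],[-1,0,0,2,0],[-1,0,0,2,0],[-1,0,0,2,0]]'
python3 - <<'E'
from h import *
go(.574,-.0165,.102,11)
bubble("wrist",dump="b9.png")
im=ctrl.get_image("scene"); b=cv2.resize(im["color"][140:215,240:340,::-1],(400,300),interpolation=cv2.INTER_CUBIC)
a=cv2.imread("pics/b9.png"); a=a[:500,:390]; c=np.zeros((500,800,3),np.uint8); c[:a.shape[0],:a.shape[1]]=a; c[:300,400:]=b; cv2.imwrite("pics/c9.png",c)
E
```

```text
time: 18.82
position: [0.5716, -0.0147, 0.1049]
tool_rot: [2.842, 1.252, -0.051]
ft_force: [-6.7, -1.5, 13.9]
grip_width: 0.158
t 18.82 pos [ 0.5716 -0.0147  0.1049] tilt [-0.016 -0.046] jaw -42.4 shift [0.4 2.9 2.9] twist -0.932 F [-6.7 -1.5 13.9] g 0.158 q7 -0.94
wrist win [595.7  88.3] [47.2 24. ]
  bub 448 along -3.7
  bub 88 along 5.93
  line 100 along -9.25
  line 113 along 6.01
```

View pics/c9.png

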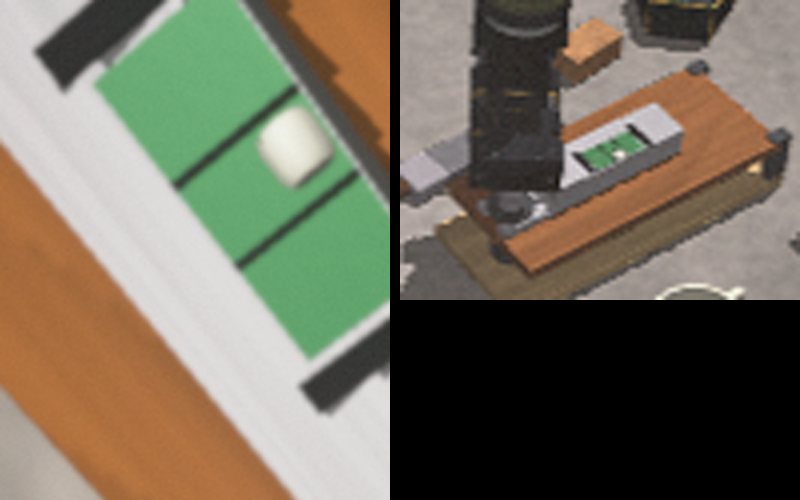

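```bash
cat > b2.py <<'E'
from h import *
def bub2(name="wrist"):
    im=ctrl.get_image(name); hsv=cv2.cvtColor(im["color"],cv2.COLOR_RGB2HSV).astype(int); H,S,V=np.moveaxis(hsv,2,0)
    g=((H>40)&(H<85)&(S>85)&(V>60)).astype(np.uint8)
    g=cv2.morphologyEx(g,cv2.MORPH_CLOSE,np.ones((9,9))); k,l,st,ce=cv2.connectedComponentsWithStats(g); i=1+st[1:,4].argmax()
    m=np.zeros_like(g); cv2.fillPoly(m,[cv2.convexHull(np.argwhere(l==i)[:,::-1].astype(np.int32))],1); m=cv2.erode(m,np.ones((5,5)))
    def comps(b):
        k,l,st,ce=cv2.connectedComponentsWithStats(b.astype(np.uint8)); o=sorted(range(1,k),key=lambda i:-st[i,4]); return [np.argwhere(l==i)[:,::-1].astype(np.float32) for i in o]
    L=comps((m>0)&(V<.55*np.median(V[(m>0)&(S>85)])))[:2]; B=comps((m>0)&(S<75)&(V>120))[:1][0]
    f=[cv2.fitLine(q,cv2.DIST_L2,0,.01,.01).ravel() for q in L]; r=cv2.minAreaRect(B); c=np.array(r[0])
    def dist(f): v=f[:2]; return abs((c-f[2:])[0]*v[1]-(c-f[2:])[1]*v[0]), f[2:]
    d=[dist(x)[0] for x in f]; P=[ray(im,*x[2:],.089) for x in f]
    j=int(P[0][1]<P[1][1])  # index of hinge-side line (larger y)
    print("lines px",[len(q) for q in L],"sep",round(sum(d),1),"bub px",len(B),np.round(r[1],1),"c",c.round(1),"OFFSET mm (+toe):",round(15*(d[j]/sum(d)-.5),2))
E
python3 - <<'E'
from b2 import *
bub2(); bub2(); go(.574,-.0165,.102,11)
E
```

```text
lines px [108, 97] sep 34.6 bub px 477 [25.2 21.5] c [153.7  49.6] OFFSET mm (+toe): -1.23
lines px [110, 97] sep 34.6 bub px 479 [25.  21.7] c [153.9  49.3] OFFSET mm (+toe): -1.31
t 19.02 pos [ 0.5716 -0.0147  0.1049] tilt [-0.016 -0.046] jaw -42.4 shift [0.4 2.9 2.9] twist -0.932 F [-6.5 -1.2 14.9] g 0.16 q7 -0.94
```

```bash
python3 -m inch '[[-1,0,0,2,0.1],[-1,0,0,2,0],[-1,0,0,2,0],[-1,0,0,2,0],[-1,0,0,2,0]]'
python3 -m inch '[[-1,0,0,2,0],[-1,0,0,2,0],[-1,0,0,2,0],[-1,0,0,2,0],[-1,0,0,2,0]]'
python3 - <<'E'
from b2 import *
bub2(); bub2(); go(.574,-.0165,.102,11)
E
```

```text
time: 19.65
position: [0.5714, -0.0143, 0.105]
tool_rot: [2.901, 1.101, -0.051]
ft_force: [-6.9, -0.7, 14.4]
grip_width: 0.16
time: 20.27
position: [0.5715, -0.0143, 0.1051]
tool_rot: [2.9, 1.097, -0.052]
ft_force: [-7.1, -0.4, 14.2]
grip_width: 0.156
lines px [104, 96] sep 34.6 bub px 440 [23.3 20.5] c [135.5  64. ] OFFSET mm (+toe): -0.32
lines px [103, 96] sep 34.6 bub px 444 [23.3 20.5] c [135.5  64. ] OFFSET mm (+toe): -0.3
t 20.38 pos [ 0.5714 -0.0143  0.1051] tilt [-0.017 -0.05 ] jaw -48.5 shift [0.6 3.3 3.2] twist -1.039 F [-6.1 -2.1 14. ] g 0.155 q7 -1.04
```

```bash
python3 -m inch '[[-1,0,0,2,0.035],[-1,0,0,2,0],[-1,0,0,2,0],[-1,0,0,2,0],[-1,0,0,2,0]]'
python3 -m inch '[[-1,0,0,2,0],[-1,0,0,2,0],[-1,0,0,2,0],[-1,0,0,2,0],[-1,0,0,2,0]]'
python3 - <<'E'
from b2 import *
bub2(); bub2(); go(.574,-.0165,.102,11)
im=ctrl.get_image("wrist"); s=ctrl.get_image("scene")
cv2.imwrite("pics/f.png",np.hstack([cv2.resize(im["color"][:240,:340,::-1],(425,300),interpolation=cv2.INTER_CUBIC),cv2.resize(s["color"][140:215,240:334,::-1],(375,300),interpolation=cv2.INTER_CUBIC)]))
E
```

```text
time: 21.0
position: [0.5714, -0.0142, 0.1052]
tool_rot: [2.917, 1.042, -0.053]
ft_force: [-7.0, -0.9, 14.5]
grip_width: 0.159
time: 21.62
position: [0.5714, -0.014, 0.1053]
tool_rot: [2.916, 1.039, -0.054]
ft_force: [-6.6, -0.9, 14.7]
grip_width: 0.16
lines px [105, 94] sep 34.2 bub px 434 [23.3 19.8] c [128.8  69.8] OFFSET mm (+toe): -0.13
lines px [105, 93] sep 34.2 bub px 437 [24.  19.8] c [129.  70.] OFFSET mm (+toe): 0.02
t 21.73 pos [ 0.5714 -0.014   0.1053] tilt [-0.018 -0.054] jaw -50.7 shift [0.6 3.5 3.4] twist -1.077 F [-7.9 -0.9 13.9] g 0.158 q7 -1.09
```

View pics/f.png

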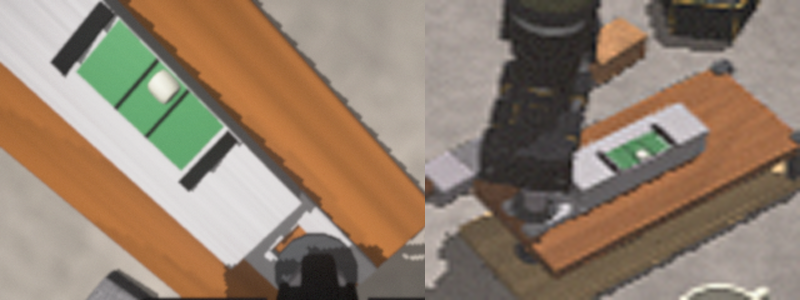

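The wrist half shows the bubble at (163,86) midway between the lines. The washer sits on the toe, and the scene half shows the level flat and the knob still held. Handing in.

```bash
python3 -c "
from bench import ctrl
print(ctrl.close_job())"
```

```text
the job is handed in; nothing more can be done
None
```

The job is handed in at about 22 s of the 51 s allowed, with the arm still gripping the knob and pressing it down. No verdict is reported back.

**What I did:** I took the level nearest the base (0.64 m away, against 0.75 m for the look-alike) and laid it on the shelf. I slid its fork around the stem under the washer, then gripped the wing and pressed it until the washer clamped the toe. Holding it pressed, I turned the knob clockwise by about 1.07 rad in all. That includes one overshoot of about 2.4 mm of bubble, which I turned back.

**Last checks:**
- **Bubble:** the last two readings put it at -0.13 and +0.02 mm from the middle of the lines, taken more than 1 s after the last turn.
- **Push:** about 14 N downward, which by the spring figures is roughly 18 mm of press.
- **Fork:** it sits around the stem with the washer on the toe. It is about 2 mm past the seat along the shelf and 1 to 2 mm to one side.

**What disagreed or went less well:**
- The wrist force briefly reached about 54 N in total (50 N downward) when the knob met its end stop. That is below the 120 N limit, and I backed it off.
- The press worked out from force is about 3 to 4 mm more than the tool's travel shows. I relied on the force figure, because its slope matched the 1.5 N per mm given.
- My first bubble-measuring code gave unsteady readings when the window was cut off or the bubble blob was poorly separated. I replaced it with a fit to the two lines.
- The tool tilted by about 0.055 rad while pressing, with about 7 N of side force.

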